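Hold the lock box's spring bolt open with its key

TASK

Take the round-headed key out of the wooden key rack, push it fully home into the lock on top of the grey lock box, past its sticky pins, and turn it clockwise a quarter turn to the stop so that the bolt is drawn. The lock springs back, so finish with the key still in the gripper, holding it turned in the lock; leave the square-headed key in the rack and do not disturb the other things on the bench.

Things in the scene. Friction and masses are not known exactly. Their poses are not given: they have to be found in the camera images.
- round_key: Steel double-bit key, 67 mm long, 60 g, standing bit down in a slot of the rack. Origin: centre of its bottom tip; z up to its head. Bit, z 0-11 mm: flat bar 22 mm wide along x, 5 mm thick along y, bevelled in the lowest 2.5 mm, same either way round. Shank 5.8 mm diameter to z 21.5; collar 18 mm diameter, z 21.5-25.5; neck 9 mm diameter to the head.
- round_key_head (a point): Centre of the round key's head, 50 mm above its tip, axes as the key: flat round disc, 34 mm diameter, 10 mm thick along the key's y. Grip it across its thickness and lift straight up; 25 mm of lift clears the rack, on which the collar's underside rests.
- square_key: The other key in the rack, not to be used: as the round one but with a rectangular head, 32 x 10 x 34 mm, and a bit 30 mm wide that does not fit the lock. Origin at its bottom tip, axes as the round key.
- key_rack: Fixed wooden block 54 (x) x 150 (y) x 40 mm high; origin at the centre of its underside. Two slots in its top, 36 mm either side of its centre along its y, each 33 mm long along y and 8 mm wide; a key stands in each, bit along the rack's y; which key is in which slot varies.
- lockbox: Fixed grey steel lock box, 150 (x) x 180 (y) x 62 mm, origin at the centre of its underside, front towards its -x. On the front half of its top is a steel rim-lock case, 68 x 62 mm, with the keyhole in its flat top face 94 mm above the bench; a spring bolt runs from it in +x into a brass keeper on the lid. Nothing on the box is higher than the lock face.
- lock_mouth (a point): Centre of the keyhole in the lock's top face (lock box frame: x -35, y 0, z 94 mm; same axes). Slot 24 mm long along y, 7 mm wide along x, 2 mm bevel at the mouth, down through an 8 mm fixed plate. The key goes in bit first, its x axis along the slot, either way round. It is home when its collar meets the face, tip 21.5 mm deep; it can turn only with the tip over 19 mm deep.
- plug (a joint): Turn of the lock plug under the plate: 0 at rest, growing clockwise from above to its stop at 1.4 rad; the key turns about 0.15 rad freely before it follows. A spring (0.025 N m at rest, 0.07 at the stop) turns it back. It draws the bolt 11.5 mm per rad. In it two sticky spring pins rub on the ends of the bit from 13 mm deep: a push of about 10 N or a slight wiggle passes them.
- cup_b: Bystander: small pink-stained cup, 79 mm wide, 63 mm high, origin under its centre.
- masking_tape: Bystander: roll of tape lying flat, 105 mm across, 25 mm high.
- plaster_blank_2: Bystander: cream plaster block 48 x 48 x 20 mm.
- wrench_a: Bystander: open-ended wrench lying flat, 105 mm long, 6 mm high.
- pigment_ochre: Bystander: standing jar of ochre pigment, 47 mm wide, 98 mm high.
- pin_tin: Bystander: round grey-blue tin, 57 mm wide, 72 mm high.
- loop_tool_1: Bystander: wooden-handled loop tool lying flat, 169 mm long, 9 mm high.
Mind the look-alikes: they are no part of the job. Of the things that look like the key_rack, take the one that is farthest from the robot's base at the start.

How it is judged:
On the way, in this order (a step that is already met when the one before it is completed fails the run):
1. the round-headed key is lifted clear out of the rack in the gripper (z of round_key in the frame of key_rack above 0.042 m and contact force between the fingers and round_key above 1 N), for 0.1 s.
2. the key is fully home in the lock, not yet turned (z of round_key in the frame of lock_mouth between -0.026 and -0.0185 m and horizontal distance between round_key and lock_mouth below 0.004 m and angle between round_key's own z axis and vertical below 0.12 rad and value of joint plug below 0.3 rad), for 0.1 s.
3. the key has turned the lock by nearly a quarter turn (z of round_key in the frame of lock_mouth between -0.026 and -0.0185 m and horizontal distance between round_key and lock_mouth below 0.004 m and angle between round_key's own z axis and vertical below 0.12 rad and value of joint plug above 1.2 rad and contact force between the fingers and round_key above 1 N), for 0.2 s.
At the end, for the whole second after the job is handed in: Round key home in the lock (tip 18.5 mm or more below the face, within 4 mm of the keyhole centre, tilt under 0.12 rad), held by the gripper (over 1 N) that does not touch the box; plug still, turned over 1.2 of 1.4 rad; square key within 12 mm of where it stood (all of step 3 and velocity of joint plug between -0.2 and 0.2 rad/s and contact force between the fingers and lockbox below 0.5 N and distance of square_key from where it was at the start of the episode below 0.012 m); the arm keeps its last pose, push and grip.
It fails at once if the square-headed key is taken or knocked (distance of square_key from where it was at the start of the episode above 0.02 m).
It fails at once if one of the other things on the bench is disturbed by more than 3 cm (distance of any of cup_b, masking_tape, plaster_blank_2, wrench_a, pigment_ochre, pin_tin, loop_tool_1 from where it was at the start of the episode above 0.03 m).
It also fails if it takes over 42 s, if anything falls off the work surface, if the arm or the gripper's body presses on something with over 40 N, if the wrist force passes 120 N, or if a joint passes its speed limit or range.

ROBOT

A 6-joint arm with a two-finger parallel gripper is mounted at the origin on a cart in front of the work surface, level with it; the furniture and walls round the work are solid. World frame = base frame: x ahead of the robot, y to its left, z up, the work surface at z = 0. Lengths are in m, angles in rad, forces in N, time in s.
With the tool pointing down it reaches from about 0.35 to 0.775 m from the base axis. Payload 7.3 kg.
Tool frame: the origin (TCP) lies at the very end of the fingers, on their centre line; the grasp point (between the pads) lies 19 mm behind it (robot.tcp_to_grasp is the distance from the TCP to the grasp point, in m); z points along the fingers, y is the direction in which the jaws open and shut (so a half turn about z gives the same grasp; the last joint's range is limited). The gripper opens to 92 mm and grips with 3 to 60 N. Pads are 19 mm wide; open, the fingers measure 130 mm over their backs; the gripper's body (75 mm by 190 mm) begins 47 mm behind the grasp point.
Start: joints at [0.972, 0.342, 1.524, -0, 1.275, -0.146], TCP at [0.23, 0.472, 0.227] pointing down, gripper open.
Joint ranges: [-2.53, 2.53], [-0.77, 2.02], [0.04, 2.7], [-1, 4.14], [0.28, 2.66], [-3.11, 3.11]. Speed limits (rad/s): [2.57, 2.57, 3.14, 3.14, 3.14, 3.14].

INTERFACE

Orientations are given as [roll, pitch, yaw] about the fixed x, y, z axes, in that order (R = Rz(yaw) Ry(pitch) Rx(roll)).
In Python, from cell import robot gives the robot as it stands.
- The arm moves only by the tool arm_command, never from a script. Its argument "motion" is a list that holds one entry, the list of rows, each a list of 7 numbers: the turn, a rotation vector about the tool's x, y, z in units of 90 degrees (1.0 is 90 degrees), then the shift along the tool's x, y, z in units of 30 cm (1.0 is 30 cm), then the opening, from -1 (shut) to 1 (fully open). In form: [[[wx, wy, wz, tx, ty, tz, grip], ...]]. A call has 1 to 8 rows; each row is the pose to reach, as a shift and turn from the pose commanded when the call began, along the tool's axes at that moment; what a row does not reach only later rows make up. A row lasts 1/10 s, in which the tool goes at most 50 mm and 8.59 degrees, less where a joint would pass 70% of its speed; a pose out of reach is approached as far as the arm can. A call with a number of a shift or a turn outside -1 to 1 is refused whole. A call with a gripper value outside its range is refused whole. The fingers move at their own pace and stop on an object; "grip_force" is the grip in N (left out, the last holds). Time passes only in rows, so rows that repeat a pose let the fingers close. It gives the time, the measured TCP pose, the force and the opening at its end, in the units of the state.
- robot.observe(): the state, without advancing time (a new reading comes with each control period).
- robot.read_camera(name): name is "scene" or "top" or "wrist"; returns a dict with "image" (400x640x3 uint8, red, green, blue), "z_map" (400x640 float32, m along the optical axis (not along the pixel's ray), 0 where there is no reading), "fov_y" (degrees; the focal length in pixels is half the picture's height over the tangent of half this angle, whatever the lens; pixels are square), "cx", "cy" (the principal point, pixels), "cam_to_world" (4x4, takes a point from camera to world coordinates). Camera axes: x right, y down, z forward; pixel columns grow to the right and rows downward; lengths in m; the calibration is good to about 2 mm. A picture is of the moment at which its call begins.
- robot.hand_in(): hands the job in, once; it reports no verdict.
The state is a dict: "time": time; "qpos": joint angles; "qvel": joint speeds; "joint_efforts": joint torques, N m; "tool_pos": TCP position; "tool_rot": TCP orientation; "contact_force": force on the tool from outside, world axes, zero at the start; "torque": the same for the moment, N m; "opening": finger opening in m.
Only numpy, scipy, OpenCV 4.12 (cv2) and the standard library are available. Lean on these libraries where they do the work, as an engineer would, in place of code of your own. Each camera call takes 0.05 s, during which the arm holds its last target.

## Working session

There is one attempt and no reset: what is moved stays moved. The work goes in short steps, Python scripts to look and compute and a tool call to move; the robot and the scene stay as the last step left them, time stands still between calls to the robot, and variables do not carry over. Pictures are saved under pics/ and viewed, and the job is handed in when it is done.

Besides the shell and the picture viewer there is one more tool, called after ">>>" by a JSON object that holds its "api" and its "payload", one argument or row to a line. arm_command: Moves the arm, as the interface text tells. Its arguments: {"type":"object","properties":{"motion":{"type":"array"},"grip_force":{"type":"number"}},"required":["motion"]}

```bash
ls; mkdir -p pics
python3 - <<'E'
from cell import robot
import cv2,pickle
print(robot.observe())
for n in ["scene","top","wrist"]:
    c=robot.read_camera(n)
    cv2.imwrite(f"pics/{n}0.png",c["image"][:,:,::-1])
    pickle.dump(c,open(f"{n}0.pkl","wb"))
    print(n,c["fov_y"],c["cx"],c["cy"],c["cam_to_world"].round(4).tolist() if hasattr(c["cam_to_world"],'round') else c["cam_to_world"])
E
```

```text
pics
{'time': 0.0, 'qpos': array([ 9.72017363e-01,  3.42683075e-01,  1.52498813e+00, -7.09178504e-06,
        1.27536274e+00, -1.46015920e-01]), 'qvel': array([ 0.00010203,  0.00226735,  0.00110013, -0.00051162,  0.00099233,
       -0.0012938 ]), 'joint_efforts': array([ 5.39196208e-04, -4.31237841e+01, -2.44216526e+01,  7.16839987e-02,
        5.60571975e-02, -1.27348708e-04]), 'tool_pos': array([0.22943339, 0.47178718, 0.22607561]), 'tool_rot': array([-3.14016572e+00, -2.02994377e-04,  2.68883154e+00]), 'contact_force': array([-1.04428641, -0.33291248,  0.39019965]), 'torque': array([-0.0406006 , -0.00957778,  0.01210567]), 'opening': 0.09156243619986175}
scene 42.561275703635324 316.07649307445723 205.142215918451 [[0.574, -0.3346, 0.7474, -0.9231], [-0.8188, -0.239, 0.5219, -0.9721], [0.004, -0.9116, -0.4111, 0.8361], [0.0, 0.0, 0.0, 1.0]]
top 44.69001671269641 320.8600695262722 203.02289112084748 [[-0.0104, -0.987, 0.1603, 0.2478], [-0.9999, 0.0084, -0.0128, -0.013], [0.0113, -0.1605, -0.987, 1.436], [0.0, 0.0, 0.0, 1.0]]
wrist 65.76872136137862 319.13245243666034 199.31358082686344 [[0.4376, 0.8552, 0.2779, 0.154], [0.8992, -0.416, -0.1357, 0.5092], [-0.0004, 0.3093, -0.951, 0.3834], [0.0, 0.0, 0.0, 1.0]]
```

View pics/scene0.png

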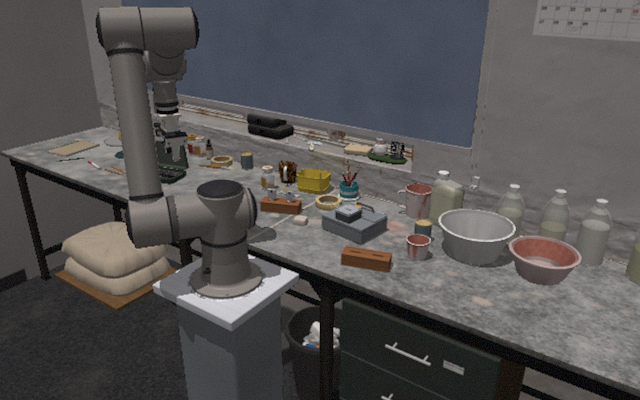

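View pics/top0.png

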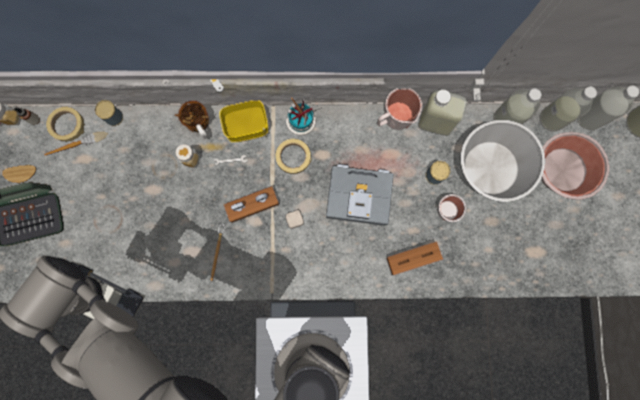

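View pics/wrist0.png

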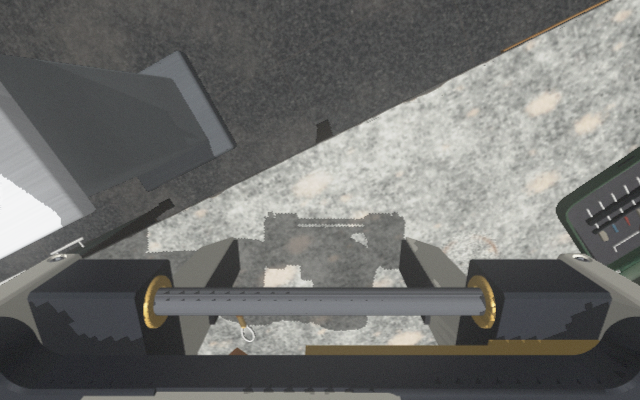

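The keys stand in the left rack at top (252,204). The look-alike, at (415,257), is empty, and the lock box is at (360,195). Next I'll zoom in and measure.

```bash
cat > h.py <<'E'
import numpy as np,cv2,pickle
def K(c):
    f=200/np.tan(np.radians(c["fov_y"])/2); return f
def pts(c):
    f=K(c);z=c["z_map"];v,u=np.mgrid[0:400,0:640]
    P=np.stack([(u-c["cx"])/f*z,(v-c["cy"])/f*z,z],-1)
    T=np.array(c["cam_to_world"]);W=P@T[:3,:3].T+T[:3,3];W[z==0]=np.nan
    return W
def ray(c,u,v,h):
    f=K(c);T=np.array(c["cam_to_world"]);d=T[:3,:3]@np.array([(u-c["cx"])/f,(v-c["cy"])/f,1]);o=T[:3,3]
    return o+d*(h-o[2])/d[2]
def proj(c,p):
    f=K(c);T=np.array(c["cam_to_world"]);q=T[:3,:3].T@(np.array(p)-T[:3,3]);return q[0]/q[2]*f+c["cx"],q[1]/q[2]*f+c["cy"]
E
python3 - <<'E'
from h import *
c=pickle.load(open("top0.pkl","rb"));im=c["image"][:,:,::-1]
a=cv2.resize(im[170:235,205:305],None,fx=7,fy=7,interpolation=cv2.INTER_CUBIC);cv2.imwrite("pics/rackz.png",a)
a=cv2.resize(im[155:235,315:405],None,fx=7,fy=7,interpolation=cv2.INTER_CUBIC);cv2.imwrite("pics/lockz.png",a)
W=pts(c)
for (u,v) in [(252,204),(415,257),(360,205),(240,205),(265,200)]: print(u,v,W[v,u])
hsv=cv2.cvtColor(c["image"],cv2.COLOR_RGB2HSV)
m=((hsv[...,0]<14)&(hsv[...,1]>120)).astype(np.uint8)
m[:,:]=cv2.morphologyEx(m,cv2.MORPH_CLOSE,np.ones((5,5)))
cs,_=cv2.findContours(m,0,2)
for k in cs:
    if cv2.contourArea(k)>300: print(cv2.contourArea(k),cv2.minAreaRect(k))
print(K(c))
E
```

```text
252 204 [0.47282432 0.16821616 0.04397134]
415 257 [ 0.31582367 -0.29880686  0.0402923 ]
360 205 [ 0.46313492 -0.14202458  0.06979199]
240 205 [0.46350388 0.19632832 0.08584672]
265 200 [0.48442904 0.13086164 0.04287462]
865.0 ((414.3161926269531, 257.93023681640625), (18.0517635345459, 51.97557067871094), 72.12130737304688)
894.5 ((250.81134033203125, 204.00259399414062), (18.76443099975586, 51.424861907958984), 69.22774505615234)
568.0 ((194.07691955566406, 115.38462829589844), (31.063213348388672, 26.625612258911133), 33.690067291259766)
376.0 ((401.7328796386719, 104.21232604980469), (26.334259033203125, 27.738752365112305), 20.556047439575195)
486.561342329144
```

Run:
```python
from h import *
c=pickle.load(open("scene0.pkl","rb"));im=c["image"][:,:,::-1]
a=cv2.resize(im[170:280,250:400],None,fx=5,fy=5,interpolation=cv2.INTER_CUBIC);cv2.imwrite("pics/scz.png",a)
```

```text
(no output)
```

View pics/rackz.png

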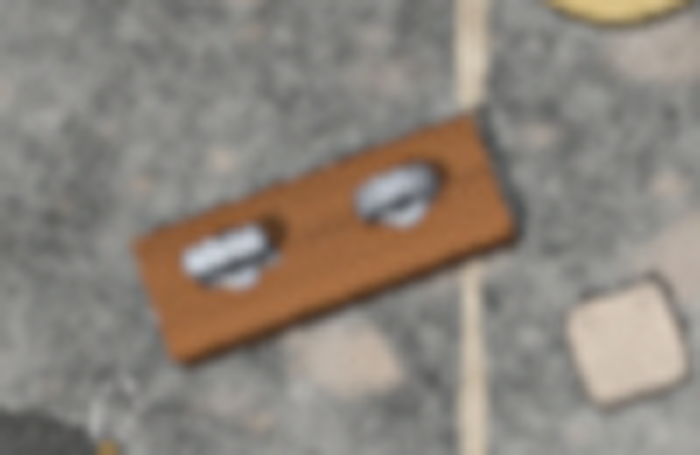

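View pics/lockz.png

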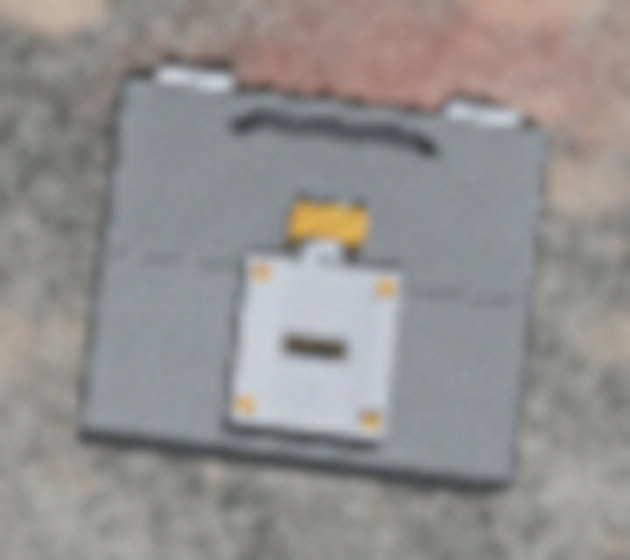

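View pics/scz.png

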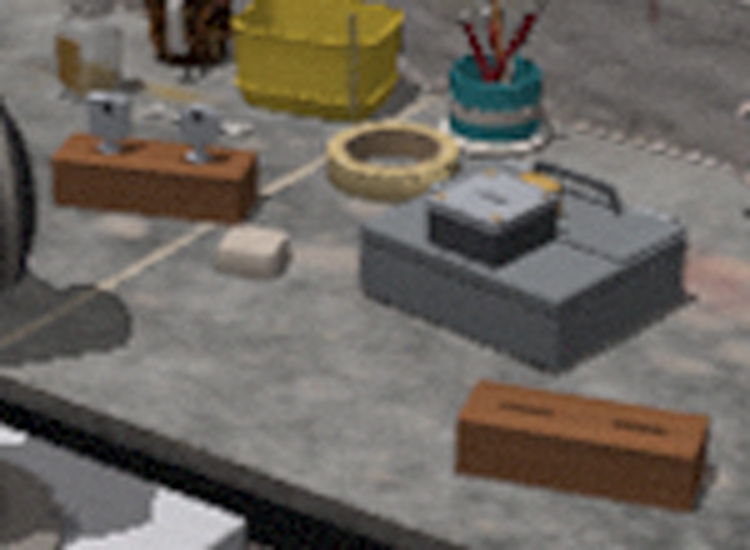

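Zoomed in, the left key in the rack has a rectangular head and the right one, at top px (262,196), has a rounded head. The keyhole is at (360,205), and the right-hand rack has empty slots.

Run:
```python
from h import *
c=pickle.load(open("top0.pkl","rb"))
hsv=cv2.cvtColor(c["image"],cv2.COLOR_RGB2HSV)
# rack edges: corners from zoom at z=.04 top (front bottom edge may include side)
cor=[(135,245),(472,115),(515,240),(180,362)]
C=np.array([ray(c,205+x/7-.43,170+y/7-.43,.04)[:2] for x,y in cor]);print(C.round(4),C.mean(0))
e=C[1]-C[0];e2=C[2]-C[3];print(np.linalg.norm(e),np.linalg.norm(e2),np.linalg.norm(C[3]-C[0]),[np.arctan2(*(-d[::-1])) for d in (e,e2)])
print("round head top",ray(c,205+398/7-.43,170+185/7-.43,.082),"sq",ray(c,205+225/7-.43,170+250/7-.43,.082))
print("keyhole",ray(c,315+315/7-.43,155+347/7-.43,.094))
a=ray(c,315+285/7,155+343/7,.094);b=ray(c,315+347/7,155+351/7,.094);print((a-b)[:2],np.arctan2(*(a-b)[1::-1]))
cor=[(247,253),(402,266),(383,435),(228,420)]
L=np.array([ray(c,315+x/7-.43,155+y/7-.43,.094)[:2] for x,y in cor]);print(L.round(4),L.mean(0))
for i,j in((1,0),(2,3)):d=L[j]-L[i];print(np.linalg.norm(d),np.arctan2(d[1],d[0]))
for i,j in((3,0),(2,1)):d=L[j]-L[i];print(np.linalg.norm(d),np.arctan2(d[1],d[0])+np.pi/2)
w=pickle.load(open("wrist0.pkl","rb"));print(proj(w,[.2294,.4718,.226]),proj(w,[.2294,.4718,.245]))
T=np.array(w["cam_to_world"]);
from scipy.spatial.transform import Rotation as R
Rt=R.from_euler('xyz',[-3.14016572e+00, -2.02994377e-04,  2.68883154e+00]).as_matrix()
print("cam in tool",Rt.T@(T[:3,3]-[0.22943339, 0.47178718, 0.22607561]), (Rt.T@T[:3,:3]).round(3))
```

```text
[[0.4725 0.2502]
 [0.5262 0.1111]
 [0.4732 0.093 ]
 [0.4235 0.2306]] [0.47386727 0.17120963]
0.14910493473294012 0.14636460155377037 0.05272467917445429 [np.float64(1.9393866838195146), np.float64(1.917372624169563)]
round head top [0.48932364 0.13698336 0.082     ] sq [0.46338828 0.20613724 0.082     ]
keyhole [ 0.46176043 -0.13859164  0.094     ]
[0.00344782 0.02470936] 1.4321564843751544
[[ 0.5002 -0.1122]
 [ 0.4944 -0.1743]
 [ 0.4261 -0.1648]
 [ 0.4326 -0.1033]] [ 0.46331381 -0.1386407 ]
0.062380706078587075 1.4773928910051424
0.06194024924683565 1.4645735329670115
0.06811862250707984 1.439539055860898
0.06893017814496263 1.4335158542438071
(np.float64(318.132718340035), np.float64(254.45557852270554)) (np.float64(318.0025369735299), np.float64(272.3101571593893))
cam in tool [ 0.08417809  0.00041897 -0.15728652] [[-0.    -0.951 -0.309]
 [ 1.    -0.     0.001]
 [-0.001 -0.309  0.951]]
```

```bash
cat >> h.py <<'E'
from scipy.spatial.transform import Rotation as R
def state():
    from cell import robot
    s=robot.observe();return s
def cmd(target,yaw,s=None,frm=None):
    """units to go from pose to target, tool down"""
    if frm is None:
        s=s or state();p=s["tool_pos"];Rt=R.from_euler('xyz',s["tool_rot"])
    else: p,Rt=np.array(frm[0]),R.from_euler('xyz',[np.pi,0,frm[1]])
    Rg=R.from_euler('xyz',[np.pi,0,yaw])
    w=(Rt.inv()*Rg).as_rotvec()/(np.pi/2);t=Rt.inv().apply(np.array(target)-p)/.3
    print("cmd",w.round(4),t.round(4))
def snap(n,f):
    from cell import robot
    c=robot.read_camera(n);cv2.imwrite(f"pics/{f}.png",c["image"][:,:,::-1]);pickle.dump(c,open(f+".pkl","wb"));return c
E
python3 -c "
from h import *
cmd([.487,.1375,.21],1.93)"
```

```text
cmd [-7.000e-04  2.000e-04  4.831e-01] [-1.2595 -0.6268  0.0545]
```

>>> {"api": "arm_command", "payload": {
  "motion": [
    [[0,0,0.48,-0.9,-0.45,0,1],[0,0,0.48,-0.9,-0.45,0,1],[0,0,0.48,-0.9,-0.45,0,1],[0,0,0.48,-0.9,-0.45,0,1],[0,0,0.48,-0.9,-0.45,0,1],[0,0,0.48,-0.9,-0.45,0,1],[0,0,0.48,-0.9,-0.45,0,1],[0,0,0.48,-0.9,-0.45,0,1]]
  ]
}}

```text
time: 0.95
tool_pos: [0.4137, 0.2317, 0.2264]
tool_rot: [-3.141, -0.0, 1.932]
contact_force: [-1.0, 0.4, 0.5]
opening: 0.0919
```

```bash
python3 -c "
from h import *
cmd([.487,.1375,.2],1.93);print(state()['time'],state()['tool_pos'],state()['tool_rot'])"
```

```text
cmd [-0.0005 -0.0003  0.0011] [-0.38    0.1176  0.0878]
0.95 [0.41374634 0.2316781  0.22641949] [-3.14077602e+00 -4.09022892e-04  1.93176872e+00]
```

>>> {"api": "arm_command", "payload": {
  "motion": [
    [[0,0,0,-0.38,0.118,0.09,1],[0,0,0,-0.38,0.118,0.09,1],[0,0,0,-0.38,0.118,0.09,1],[0,0,0,-0.38,0.118,0.09,1],[0,0,0,-0.38,0.118,0.09,1]]
  ]
}}

```text
time: 1.45
tool_pos: [0.4862, 0.1401, 0.1995]
tool_rot: [-3.141, -0.001, 1.936]
contact_force: [-0.0, 0.6, 0.9]
opening: 0.0917
```

```bash
python3 -c "
from h import *
c=snap('wrist','w1');t=snap('top','t1');s=state();print(s['time'],s['tool_pos'],s['tool_rot'])
for d in ([0,0,0],):
  print(proj(c,s['tool_pos']))
print(proj(c,[.487,.1375,.0685]))"
```

```text
1.55 [0.48614782 0.1404414  0.20000715] [ 3.14143872e+00 -5.79382992e-04  1.93710514e+00]
(np.float64(318.3346047292592), np.float64(255.20514846680445))
(np.float64(318.4766302789635), np.float64(193.18393195426808))
```

View pics/w1.png

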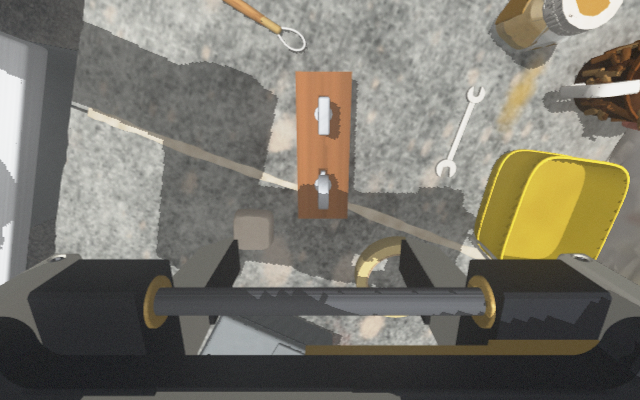

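The wrist view is clear: the round-headed key is at px (323,187), the square one at (323,115), and the rack's long sides are nearly vertical in the picture.

Run:
```python
from h import *
c=pickle.load(open('w1.pkl','rb'));im=c["image"][:,:,::-1]
cv2.imwrite("pics/w1z.png",cv2.resize(im[60:230,275:375],None,fx=3.5*1,fy=3.5,interpolation=cv2.INTER_CUBIC))
# rack edges by color per row
hsv=cv2.cvtColor(c["image"],cv2.COLOR_RGB2HSV)
m=((hsv[...,0]<14)&(hsv[...,1]>110)).astype(np.uint8);m[:, :280]=0;m[:,370:]=0;m[:60]=0;m[225:]=0
Ls=[];Rs=[]
for v in range(80,212,3):
    u=np.where(m[v])[0]
    Ls.append(ray(c,u.min()-.5,v,.04)[:2]);Rs.append(ray(c,u.max()+.5,v,.04)[:2])
for A in (Ls,Rs):
    A=np.array(A);l=cv2.fitLine(A.astype(np.float32),cv2.DIST_HUBER,0,.01,.01).ravel();print(l,np.arctan2(l[1],l[0]))
v=np.where(m[:,305])[0];print(v.min(),v.max(),ray(c,322,v.min()-.5,.04),ray(c,322,v.max()+.5,.04))
W=pts(c)
# key pixels: height>0.06
k=(W[...,2]>.055)&(m==0);k[:, :300]=0;k[:,345:]=0;k[:90]=0;k[220:]=0
n,lab,st,ce=cv2.connectedComponentsWithStats(k.astype(np.uint8))
for i in range(1,n):
    if st[i,4]>15:
        P=W[lab==i];top=P[P[:,2]>.065];print(st[i],ce[i],P.min(0),P.max(0),top[:,:2].mean(0),cv2.minAreaRect(top[:,:2].astype(np.float32)))
for h in(.05,.0855): 
  s=[0.48614782,0.1404414]; print(h,proj(c,s+[h]))
```

```text
[ 0.35780612 -0.9337959   0.451478    0.16857153] -1.2048789
[ 0.3523048  -0.9358853   0.49908534  0.19179946] -1.2107637
72 217 [0.45013338 0.24338178 0.04      ] [0.50353955 0.10477195 0.04      ]
[318  97  12  38 433] [323.74364896 115.7551963 ] [0.45580704 0.19211802 0.07870788] [0.47447892 0.22365011 0.08699425] [0.46501903 0.20783627] ((0.4648948311805725, 0.20777487754821777), (0.009546715766191483, 0.030540989711880684), 20.918230056762695)
[318 175  11  34 370] [323.02702703 191.58648649] [0.48071005 0.12611111 0.06785908] [0.50045006 0.15737071 0.08622714] [0.48913103 0.14388482] ((0.49016010761260986, 0.14133881032466888), (0.009685009717941284, 0.03191257268190384), 21.221847534179688)
0.05 (np.float64(318.76703579424327), np.float64(185.13274941966654))
0.0855 (np.float64(318.7039522149031), np.float64(195.35494651841384))
```

View pics/w1z.png

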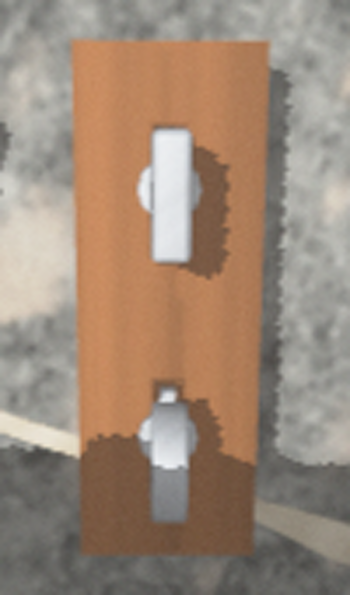

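```bash
python3 -c "
from h import *
cmd([.490,.1407,.052],1.934)"
```

```text
cmd [ 0.0001 -0.0004  0.002 ] [-0.0041  0.0122  0.4934]
```

>>> {"api": "arm_command", "payload": {
  "motion": [
    [[0,0,0.002,-0.004,0.012,0.2,1],[0,0,0.002,-0.004,0.012,0.35,1],[0,0,0.002,-0.004,0.012,0.45,1],[0,0,0.002,-0.004,0.012,0.494,1],[0,0,0.002,-0.004,0.012,0.494,1]]
  ]
}}

```text
time: 2.05
tool_pos: [0.4888, 0.1401, 0.0499]
tool_rot: [-3.138, -0.001, 1.934]
contact_force: [-0.1, 0.6, -0.5]
opening: 0.0916
```

```bash
python3 -c "
from h import *
c=snap('wrist','w2');s=state();print(s['time'],s['tool_pos'],s['tool_rot'])"
```

```text
2.1 [0.49006421 0.1400522  0.0514173 ] [-3.14048497e+00 -5.09741444e-04  1.93356033e+00]
```

View pics/w2.png

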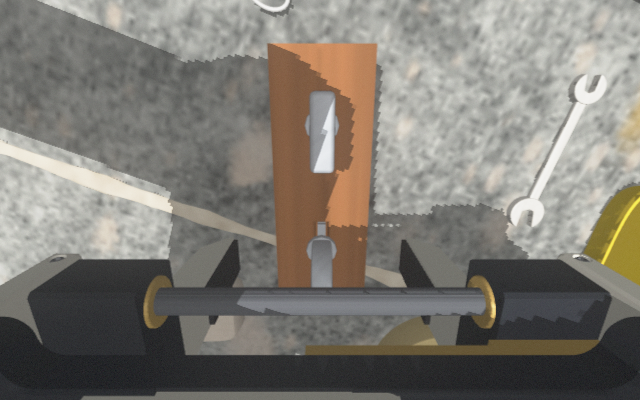

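The round key is centred between the fingers (column 321, against 319 for the finger centre). Closing on it now.

>>> {"api": "arm_command", "payload": {
  "motion": [
    [[0,0,0,0,0,0,-1],[0,0,0,0,0,0,-1],[0,0,0,0,0,0,-1],[0,0,0,0,0,0,-1],[0,0,0,0,0,0,-1],[0,0,0,0,0,0,-1],[0,0,0,0,0,0,-1],[0,0,0,0,0,0,-1]]
  ],
  "grip_force": 40
}}

```text
time: 2.9
tool_pos: [0.4909, 0.1388, 0.0515]
tool_rot: [-3.142, -0.0, 1.932]
contact_force: [0.3, -0.6, 0.6]
opening: 0.0325
```

>>> {"api": "arm_command", "payload": {
  "motion": [
    [[0,0,0,0,0,0,-1],[0,0,0,0,0,0,-1],[0,0,0,0,0,0,-1],[0,0,0,0,0,0,-1],[0,0,0,0,0,0,-1],[0,0,0,0,0,0,-1]]
  ]
}}

```text
time: 3.5
tool_pos: [0.4908, 0.1388, 0.0515]
tool_rot: [3.142, -0.0, 1.932]
contact_force: [-0.0, -0.6, -0.7]
opening: 0.0096
```

```bash
python3 -c "
from h import *
s=state();print(s)"
```

```text
{'time': 3.5, 'qpos': array([ 1.25283911e-01,  5.28906787e-01,  1.78206143e+00,  8.06209299e-05,
        8.30626189e-01, -2.35631943e-01]), 'qvel': array([ 0.00125343,  0.0005777 ,  0.000239  , -0.00099275,  0.00149664,
       -0.00139094]), 'joint_efforts': array([ 2.61157769e-02, -4.57728517e+01, -1.75490391e+01,  6.66589220e-02,
        4.70908801e-02, -3.60936756e-04]), 'tool_pos': array([0.49083923, 0.13884065, 0.05151016]), 'tool_rot': array([ 3.14158046e+00, -5.82911869e-05,  1.93165781e+00]), 'contact_force': array([-0.00423208, -0.56640796, -0.72841845]), 'torque': array([-0.10234051, -0.06510912,  0.01889135]), 'opening': 0.009646553123788438}
```

>>> {"api": "arm_command", "payload": {
  "motion": [
    [[0,0,0,0,0,-0.03,-1],[0,0,0,0,0,-0.08,-1],[0,0,0,0,0,-0.15,-1],[0,0,0,0,0,-0.22,-1],[0,0,0,0,0,-0.32,-1],[0,0,0,0,0,-0.42,-1],[0,0,0,0,0,-0.43,-1]]
  ]
}}

```text
time: 4.2
tool_pos: [0.4928, 0.1392, 0.1848]
tool_rot: [3.134, 0.002, 1.932]
contact_force: [0.0, 0.3, -1.4]
opening: 0.0098
```

```bash
python3 -c "
from h import *
c=snap('wrist','w3');s=state();print(s['time'],s['tool_pos'],s['tool_rot'],s['opening'],s['contact_force'])
cmd([.463,-.1386,.18],1.445)"
```

```text
4.25 [0.49203502 0.13903735 0.1831972 ] [3.13647134e+00 1.14682226e-03 1.93176485e+00] 0.009771619695431215 [-0.4887826  -0.76458013 -1.33032103]
cmd [ 3.400e-03 -1.000e-04  3.099e-01] [-0.8316 -0.4175  0.0095]
```

View pics/w3.png

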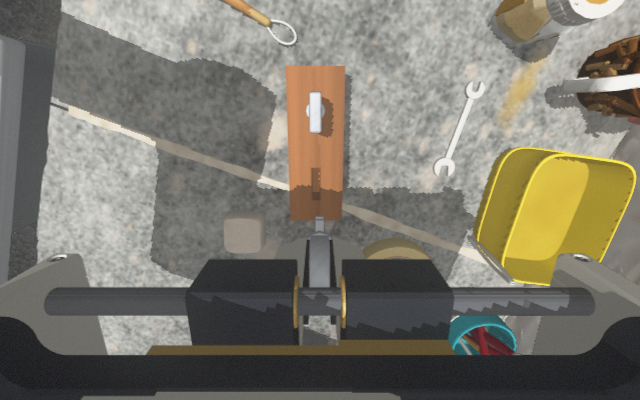

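The key is held (opening 9.8 mm) and clear of the rack, with its bit end showing at px (319,222). Moving over to the lock.

>>> {"api": "arm_command", "payload": {
  "motion": [
    [[0,0,0.04,-0.1,-0.05,-0.03,-1],[0,0,0.12,-0.25,-0.125,-0.05,-1],[0,0,0.2,-0.4,-0.2,-0.05,-1],[0,0,0.28,-0.55,-0.275,-0.05,-1],[0,0,0.31,-0.69,-0.35,-0.05,-1],[0,0,0.31,-0.8,-0.4,-0.05,-1],[0,0,0.31,-0.83,-0.417,-0.05,-1],[0,0,0.31,-0.832,-0.417,-0.05,-1]]
  ]
}}

```text
time: 5.05
tool_pos: [0.4612, -0.1398, 0.1945]
tool_rot: [-3.14, -0.001, 1.442]
contact_force: [0.6, 0.7, -0.5]
opening: 0.0097
```

>>> {"api": "arm_command", "payload": {
  "motion": [
    [[0,0,0,0,0,0,-1],[0,0,0,0,0,0,-1],[0,0,0,0,0,0,-1]]
  ]
}}

```text
time: 5.35
tool_pos: [0.4621, -0.1375, 0.1954]
tool_rot: [-3.141, -0.0, 1.447]
contact_force: [0.2, 0.5, -1.2]
opening: 0.0098
```

```bash
python3 -c "
from h import *
c=snap('wrist','w4');s=state();print(s['time'],s['tool_pos'],s['tool_rot'],s['opening'],s['contact_force'])
cv2.imwrite('pics/w4z.png',cv2.resize(c['image'][130:270,240:400,::-1],None,fx=4.5,fy=4.2,interpolation=cv2.INTER_CUBIC))
snap('top','t4');snap('scene','s4')"
```

```text
5.4 [ 0.46207254 -0.1376952   0.19548632] [-3.14148287e+00 -2.28850722e-04  1.44665448e+00] 0.010201446697031975 [-0.25140666 -0.22428249 -1.73551053]
```

View pics/w4.png

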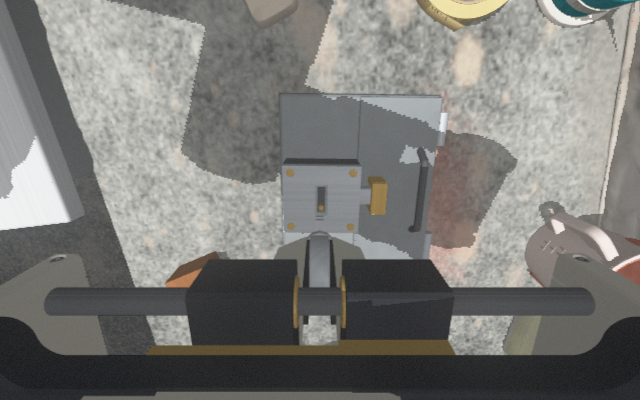

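View pics/w4z.png

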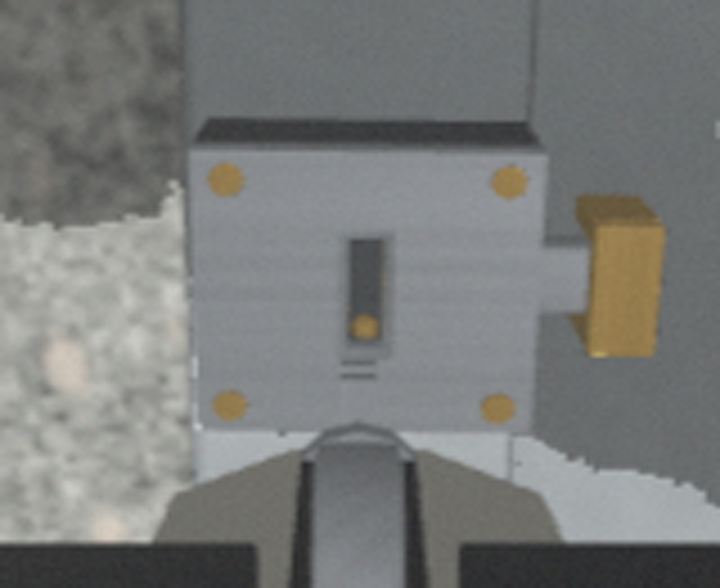

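The keyhole is at px (321.5,200). The key's bit end shows faintly just below it, at about (320,217). Next I'll enhance the crops to measure both.

Run:
```python
from h import *
w4=pickle.load(open('w4.pkl','rb'));w3=pickle.load(open('w3.pkl','rb'))
cl=cv2.createCLAHE(4,(4,4))
A=[]
for c in (w3,w4):
    g=cv2.cvtColor(c["image"][175:260,290:350],cv2.COLOR_RGB2GRAY);A.append(cv2.resize(cl.apply(g),None,fx=6,fy=6,interpolation=cv2.INTER_CUBIC))
cv2.imwrite("pics/bits.png",np.hstack(A))
W=pts(w4)
for v in range(180,262,2): print(v,W[v,319:321].round(4).tolist(), pts(w3)[v,319].round(4))
```

```text
180 [[0.4645, -0.1195, 0.0936], [0.4654, -0.1197, 0.0934]] [0.495  0.1385 0.0093]
182 [[0.4643, -0.1213, 0.0937], [0.4652, -0.1213, 0.094]] [0.4958 0.1365 0.0096]
184 [[0.4641, -0.1233, 0.0926], [0.4649, -0.1234, 0.0929]] [0.4965 0.1345 0.0102]
186 [[0.4638, -0.1254, 0.0918], [0.4647, -0.1253, 0.0924]] [0.4974 0.1321 0.0093]
188 [[0.4626, -0.135, 0.0638], [0.4636, -0.1347, 0.0654]] [0.4982 0.13   0.0095]
190 [[0.4624, -0.1366, 0.0654], [0.4633, -0.1369, 0.0649]] [0.4991 0.1277 0.009 ]
192 [[0.4622, -0.1384, 0.066], [0.4631, -0.1386, 0.0659]] [0.4997 0.1261 0.0112]
194 [[0.4619, -0.1407, 0.0651], [0.4628, -0.1411, 0.0642]] [0.4997 0.1258 0.0179]
196 [[0.4616, -0.143, 0.0642], [0.4626, -0.1431, 0.0643]] [0.4995 0.1263 0.0269]
198 [[0.4614, -0.1443, 0.0665], [0.4624, -0.1444, 0.0665]] [0.4994 0.1263 0.0341]
200 [[0.4611, -0.1469, 0.0646], [0.4621, -0.1467, 0.0656]] [0.4995 0.1259 0.0395]
202 [[0.4608, -0.1491, 0.0644], [0.4618, -0.1493, 0.064]] [0.5003 0.1237 0.039 ]
204 [[0.4606, -0.1508, 0.0654], [0.4616, -0.1508, 0.0657]] [0.5011 0.1217 0.0389]
206 [[0.4609, -0.1484, 0.0782], [0.4619
[... 1528 characters left out ...]
], [0.465, -0.1202, 0.2162]] [0.4869 0.1557 0.2059]
246 [[0.4645, -0.1207, 0.2173], [0.465, -0.1205, 0.2178]] [0.487  0.1553 0.2073]
248 [[0.4645, -0.1207, 0.2194], [0.4649, -0.1214, 0.2181]] [0.4873 0.1546 0.2078]
250 [[0.4644, -0.1216, 0.2196], [0.4648, -0.1219, 0.2192]] [0.4875 0.1541 0.2088]
252 [[0.4643, -0.122, 0.221], [0.4648, -0.1223, 0.2204]] [0.4877 0.1535 0.2098]
254 [[0.4642, -0.1227, 0.2215], [0.4647, -0.123, 0.2212]] [0.4879 0.1529 0.2106]
256 [[0.4642, -0.1232, 0.2225], [0.4646, -0.1235, 0.2222]] [0.4881 0.1523 0.2114]
258 [[0.4641, -0.124, 0.2231], [0.4646, -0.1239, 0.2234]] [0.4881 0.1524 0.2135]
260 [[0.464, -0.1245, 0.224], [0.4645, -0.1243, 0.2246]] [0.4886 0.1511 0.2127]
```

View pics/bits.png

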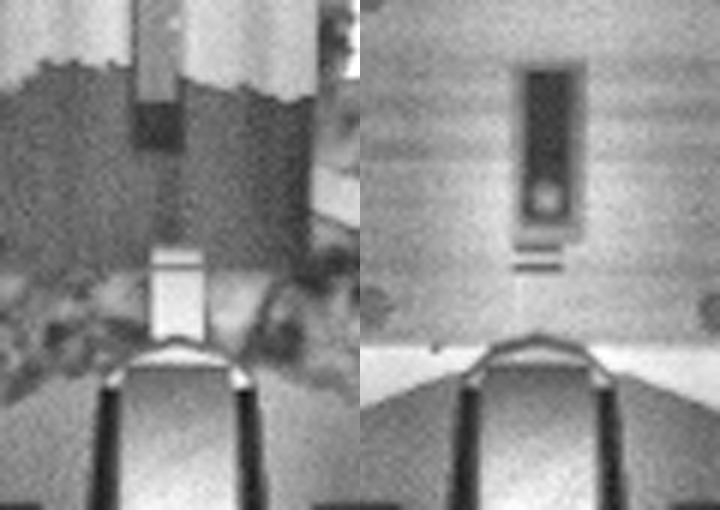

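Run:
```python
from h import *
w4=pickle.load(open('w4.pkl','rb'))
h=ray(w4,321.4,199.7,.094);b=ray(w4,319.25,219,.170)
print("hole",h,"mouth ends",ray(w4,321.4,185,.094),ray(w4,321.4,214.7,.094),"bit end",b)
# case edges, yaw: bright-edge lines
g=cv2.cvtColor(w4["image"],cv2.COLOR_RGB2GRAY)
hsv=cv2.cvtColor(w4["image"],cv2.COLOR_RGB2HSV)
m=((hsv[...,0]>12)&(hsv[...,0]<28)&(hsv[...,1]>110)).astype(np.uint8);m[:160]=0;m[240:]=0;m[:,:280]=0;m[:,362:]=0
n,l,st,ce=cv2.connectedComponentsWithStats(m)
S=[]
for i in range(1,n):
    if st[i,4]>8: p=ray(w4,*ce[i],.094);S.append(p[:2]);print(st[i],ce[i],p)
S=np.array(S)
for i in range(len(S)):
  for j in range(i): d=S[i]-S[j];print(i,j,np.linalg.norm(d).round(4),np.arctan2(d[1],d[0]).round(4))
```

```text
hole [ 0.46444058 -0.13740611  0.094     ] mouth ends [ 0.46606931 -0.12411386  0.094     ] [ 0.46272601 -0.15139895  0.094     ] bit end [ 0.46402854 -0.12537481  0.17      ]
[287 169   6   6  30] [289.5        171.93333333] [ 0.44042144 -0.10925748  0.094     ]
[350 170   6   6  30] [352.63333333 172.63333333] [ 0.49390832 -0.1165473   0.094     ]
[319 206   4   3  11] [320.63636364 207.09090909] [ 0.46293086 -0.14416152  0.094     ]
[288 224   6   5  26] [290.5 226. ] [ 0.43366248 -0.15878042  0.094     ]
[348 224   5   6  24] [350.         226.70833333] [ 0.48700236 -0.16613131  0.094     ]
1 0 0.054 -0.1355
2 0 0.0415 -0.998
2 1 0.0415 -2.4135
3 0 0.05 -1.7064
3 1 0.0736 -2.5302
3 2 0.0327 -2.6784
4 0 0.0735 -0.8846
4 1 0.0501 -1.7092
4 2 0.0326 -0.7398
4 3 0.0538 -0.1369
```

```bash
python3 -c "
from h import *
cmd([.4635,-.1391,.134],1.4346)"
```

```text
cmd [ 0.0001 -0.0001  0.0073] [-0.0027  0.005   0.2052]
```

>>> {"api": "arm_command", "payload": {
  "motion": [
    [[0,0,0.007,-0.004,0.005,0.08,-1],[0,0,0.007,-0.004,0.005,0.15,-1],[0,0,0.007,-0.004,0.005,0.19,-1],[0,0,0.007,-0.004,0.005,0.205,-1],[0,0,0.007,-0.004,0.005,0.205,-1],[0,0,0.007,-0.004,0.005,0.205,-1]]
  ]
}}

```text
time: 6.1
tool_pos: [0.4638, -0.1403, 0.1347]
tool_rot: [3.14, 0.0, 1.434]
contact_force: [-0.1, -0.0, -1.1]
opening: 0.0098
```

Run:
```python
from h import *
c=snap('wrist','w5');s=state();print(s['time'],s['tool_pos'],s['tool_rot'],s['opening'],s['contact_force'])
g=c['image'][155:275,270:370,::-1]
cl=cv2.createCLAHE(3,(4,4))
g2=cl.apply(cv2.cvtColor(g,cv2.COLOR_BGR2GRAY))
cv2.imwrite('pics/w5z.png',np.hstack([cv2.resize(g,None,fx=4,fy=4.5,interpolation=cv2.INTER_CUBIC),cv2.cvtColor(cv2.resize(g2,None,fx=4,fy=4.5,interpolation=cv2.INTER_CUBIC),cv2.COLOR_GRAY2BGR)]))
W=pts(c)
for v in range(170,240,2): print(v,W[v,318:324:2].round(4).tolist())
```

```text
6.15 [ 0.46381442 -0.14036944  0.13478645] [3.14010188e+00 3.82513352e-04 1.43390686e+00] 0.009945951954359888 [ 0.04759001  0.57573314 -0.49573065]
170 [[0.4678, -0.1076, 0.0599], [0.4694, -0.1076, 0.061], [0.4709, -0.1078, 0.0606]]
172 [[0.4679, -0.1074, 0.0677], [0.4693, -0.1076, 0.0676], [0.4708, -0.1078, 0.0675]]
174 [[0.4679, -0.1076, 0.0733], [0.4693, -0.1076, 0.0738], [0.4707, -0.1078, 0.0741]]
176 [[0.4679, -0.1073, 0.0802], [0.4693, -0.1079, 0.0787], [0.4707, -0.1079, 0.0796]]
178 [[0.4679, -0.1073, 0.0862], [0.4692, -0.1078, 0.0849], [0.4706, -0.1078, 0.0858]]
180 [[0.4679, -0.1076, 0.0904], [0.4692, -0.1077, 0.0908], [0.4706, -0.1079, 0.0907]]
182 [[0.4678, -0.1083, 0.0932], [0.4691, -0.1084, 0.0932], [0.4704, -0.1087, 0.0931]]
184 [[0.4677, -0.1093, 0.0943], [0.4689, -0.1099, 0.093], [0.4703, -0.1097, 0.0944]]
186 [[0.4674, -0.1112, 0.0926], [0.4687, -0.1113, 0.0927], [0.4701, -0.1114, 0.093]]
188 [[0.4672, -0.1126, 0.0922], [0.4686, -0.1126, 0.093], [nan, nan, nan]]
190 [[0.467, -0.1139, 0.0926], [0.4684, -0.1139, 0.0933], [0.4697, -0.1142, 0.093]]
192 [[0.4669, -0.115,
[... 1320 characters left out ...]
74, -0.1295, 0.1115]]
224 [[0.4648, -0.1304, 0.1117], [0.466, -0.1307, 0.1114], [0.4673, -0.1306, 0.1122]]
226 [[0.4646, -0.1318, 0.1118], [0.4658, -0.1319, 0.1119], [0.4671, -0.1324, 0.1111]]
228 [[0.4644, -0.133, 0.1119], [0.4657, -0.1332, 0.1119], [0.4669, -0.1333, 0.1121]]
230 [[0.4642, -0.1344, 0.1118], [0.4655, -0.1344, 0.1123], [0.4667, -0.1346, 0.1122]]
232 [[0.4649, -0.1298, 0.1255], [0.4661, -0.1298, 0.1258], [0.4672, -0.1303, 0.125]]
234 [[0.4648, -0.1308, 0.1261], [0.466, -0.1307, 0.1267], [0.4671, -0.1307, 0.127]]
236 [[0.4658, -0.1233, 0.1452], [0.4669, -0.1232, 0.1459], [0.4679, -0.1236, 0.1453]]
238 [[0.466, -0.1222, 0.1501], [0.4671, -0.122, 0.1508], [0.4681, -0.122, 0.151]]
```

View pics/w5z.png

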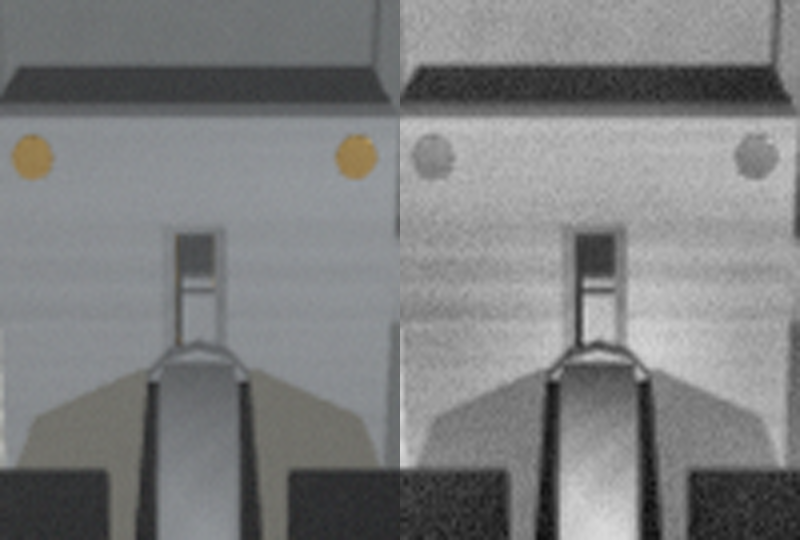

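```bash
cat >> h.py <<'E'
def screws(c,v0=160,v1=205):
    hsv=cv2.cvtColor(c["image"],cv2.COLOR_RGB2HSV)
    m=((hsv[...,0]>12)&(hsv[...,0]<28)&(hsv[...,1]>100)).astype(np.uint8);m[:v0]=0;m[v1:]=0;m[:,:265]=0;m[:,375:]=0
    n,l,st,ce=cv2.connectedComponentsWithStats(m);S=[]
    for i in range(1,n):
        if st[i,4]>14 and st[i,2]<13: p=ray(c,*ce[i],.094);S.append(p[:2]);print(st[i],ce[i],p.round(4))
    return np.array(S)
E
python3 - <<'E'
from h import *
c=pickle.load(open('w5.pkl','rb'))
S=screws(c);d=S[1]-S[0];d=d if d[0]>0 else -d;a=np.arctan2(d[1],d[0]);print(np.linalg.norm(d),a+np.pi/2)
yx=np.array([-np.sin(a),np.cos(a)]);hole=S.mean(0)-.025*yx;print("hole by screws",hole,"by outer/inner cols",ray(c,318.4,207,.094),ray(c,318.9,207,.092), hole+.014*yx)
b=ray(c,319.4,218,.107)[:2];b2=ray(c,319.4,220,.110)[:2];ax=b-.011*np.array([np.cos(1.434),np.sin(1.434)])
e=hole-ax;tx=np.array([np.cos(1.434),np.sin(1.434)]);ty=np.array([tx[1],-tx[0]])
print(b,b2,"axis",ax,"err",e,"tool x,y",e@tx,e@ty)
E
```

```text
[274 185   9   9  62] [277.58064516 189.43548387] [ 0.4405 -0.1094  0.094 ]
[355 185   9   9  60] [358.48333333 189.33333333] [ 0.4938 -0.1167  0.094 ]
0.053853416144081255 1.4348342017914215
hole by screws [ 0.46377809 -0.13785977] by outer/inner cols [ 0.46570066 -0.1254363   0.094     ] [ 0.46594067 -0.12618167  0.092     ] [ 0.4656757  -0.12398897]
[ 0.46595461 -0.12838769] [ 0.46592506 -0.12856137] axis [ 0.46445454 -0.13928493] err [-0.00067644  0.00142516] tool x,y 0.0013195994994873333 -0.0008644724212224274
```

The key axis is about 1.2 mm off in tool x and −0.75 mm in tool y. I'll correct that and lower the tip into the mouth.

>>> {"api": "arm_command", "payload": {
  "motion": [
    [[0,0,0,0.004,-0.0025,0,-1],[0,0,0,0.004,-0.0025,0.01,-1],[0,0,0,0.004,-0.0025,0.02,-1],[0,0,0,0.004,-0.0025,0.027,-1],[0,0,0,0.004,-0.0025,0.033,-1],[0,0,0,0.004,-0.0025,0.033,-1]]
  ]
}}

```text
time: 6.75
tool_pos: [0.4625, -0.1389, 0.1238]
tool_rot: [-3.141, -0.0, 1.434]
contact_force: [-0.0, 0.1, -0.6]
opening: 0.0101
```

Run:
```python
from h import *
c=snap('wrist','w6');s=state();print(s['time'],s['tool_pos'],s['tool_rot'],s['opening'],s['contact_force'],s['torque'])
g=c['image'][155:275,270:370,::-1]
cl=cv2.createCLAHE(3,(4,4))
g2=cl.apply(cv2.cvtColor(g,cv2.COLOR_BGR2GRAY))
cv2.imwrite('pics/w6z.png',np.hstack([cv2.resize(g,None,fx=4,fy=4.5,interpolation=cv2.INTER_CUBIC),cv2.cvtColor(cv2.resize(g2,None,fx=4,fy=4.5,interpolation=cv2.INTER_CUBIC),cv2.COLOR_GRAY2BGR)]))
W=pts(c)
for v in range(206,240,2): print(v,W[v,318:322:2].round(4).tolist())
```

```text
6.8 [ 0.46266064 -0.1389213   0.12394112] [-3.14129886e+00 -1.81660668e-04  1.43367789e+00] 0.009328168980467013 [-0.45824539 -0.07941995 -0.69406784] [-0.07702852  0.11166903  0.01075639]
206 [[0.4648, -0.1196, 0.0938], [0.4661, -0.1199, 0.0932]]
208 [[0.4647, -0.1207, 0.0942], [0.4659, -0.1213, 0.093]]
210 [[0.4644, -0.1224, 0.0935], [0.4657, -0.1227, 0.0931]]
212 [[0.4643, -0.1235, 0.094], [0.4655, -0.1243, 0.0925]]
214 [[0.4639, -0.1258, 0.0915], [0.4653, -0.1258, 0.0921]]
216 [[0.4639, -0.1261, 0.0943], [0.4652, -0.1263, 0.0943]]
218 [[0.4638, -0.1271, 0.0955], [0.4651, -0.1271, 0.0958]]
220 [[0.4639, -0.1264, 0.1007], [0.4652, -0.1262, 0.1014]]
222 [[0.4637, -0.1275, 0.1013], [0.465, -0.1278, 0.1009]]
224 [[0.4636, -0.1289, 0.1011], [0.4647, -0.1294, 0.1003]]
226 [[0.4634, -0.13, 0.1017], [0.4646, -0.1305, 0.1007]]
228 [[0.4632, -0.1317, 0.1008], [0.4644, -0.1319, 0.1008]]
230 [[0.463, -0.1329, 0.1011], [0.4643, -0.1327, 0.1021]]
232 [[0.4637, -0.1285, 0.1143], [0.4648, -0.1288, 0.114]]
234 [[0.4636, -0.1288, 0.1164], [0.4647, -0.1292, 0.1158]]
236 [[0.4647, -0.1215, 0.1352], [0.4657, -0.1216, 0.1353]]
238 [[0.4649, -0.1203, 0.1402], [0.4659, -0.1203, 0.1404]]
```

View pics/w6z.png

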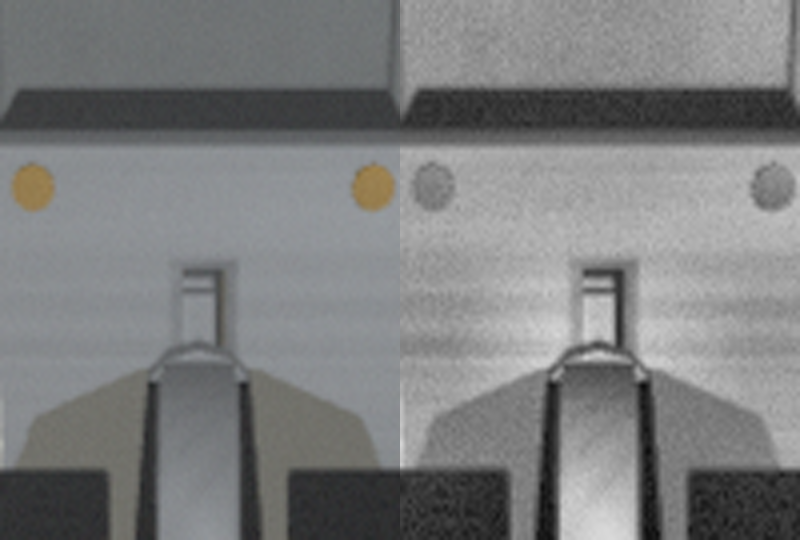

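Run:
```python
from h import *
c=pickle.load(open('w6.pkl','rb'))
S=screws(c,180,215);d=S[1]-S[0];d=d if d[0]>0 else -d;a=np.arctan2(d[1],d[0]);print(np.linalg.norm(d),a+np.pi/2)
yx=np.array([-np.sin(a),np.cos(a)]);hole=S.mean(0)-.025*yx;hy=ray(c,321.1,213,.094)[:2]
b=ray(c,319.3,218.5,.0975)[:2];tx=np.array([np.cos(1.434),np.sin(1.434)]);ax=b-.011*tx
e=hole-ax;ty=np.array([tx[1],-tx[0]])
print(hole,b,"axis",ax,"tool x,y",e@tx,e@ty,"ycol",(hy-b)@ty)
```

```text
[274 192   9   9  66] [277.74242424 196.1969697 ] [ 0.4405 -0.1095  0.094 ]
[359 192   9   9  70] [362.84285714 196.07142857] [ 0.4939 -0.1168  0.094 ]
0.05391240341346126 1.4353319247910044
[ 0.4637983  -0.13789094] [ 0.46466817 -0.12672689] axis [ 0.4631681  -0.13762412] tool x,y -0.00017838842291981324 0.0006607042982093542 ycol 0.00116080183734092
```

>>> {"api": "arm_command", "payload": {
  "motion": [
    [[0,0,0,0,0.003,0,-1],[0,0,0,0,0.003,0.005,-1],[0,0,0,0,0.003,0.013,-1],[0,0,0,0,0.003,0.02,-1],[0,0,0,0,0.003,0.026,-1],[0,0,0,0,0.003,0.026,-1]]
  ]
}}

```text
time: 7.4
tool_pos: [0.4634, -0.139, 0.116]
tool_rot: [-3.141, -0.0, 1.434]
contact_force: [-0.6, -0.3, -0.5]
opening: 0.01
```

```bash
cat >> h.py <<'E'
def look(f):
    c=snap('wrist',f);s=state();print(s['time'],s['tool_pos'].round(4),s['tool_rot'].round(4),s['opening'],s['contact_force'].round(2),s['torque'].round(3))
    g=c['image'][155:275,270:370,::-1]
    cl=cv2.createCLAHE(3,(4,4))
    g2=cl.apply(cv2.cvtColor(g,cv2.COLOR_BGR2GRAY))
    cv2.imwrite(f'pics/{f}z.png',np.hstack([cv2.resize(g,None,fx=4,fy=4.5,interpolation=cv2.INTER_CUBIC),cv2.cvtColor(cv2.resize(g2,None,fx=4,fy=4.5,interpolation=cv2.INTER_CUBIC),cv2.COLOR_GRAY2BGR)]))
    return c
E
python3 -c "
from h import *
look('w7')"
```

```text
7.45 [ 0.4635 -0.139   0.1161] [-3.1413e+00 -2.0000e-04  1.4337e+00] 0.00987038655163208 [0.2  0.75 0.1 ] [-0.031  0.053 -0.044]
```

View pics/w7z.png

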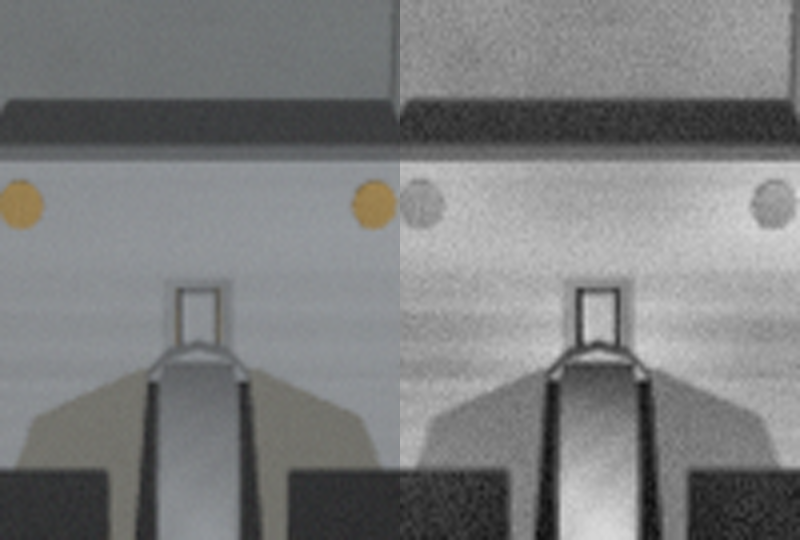

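The key is centred in the slot about 11 mm deep, with no contact force. Pushing it past the pins.

>>> {"api": "arm_command", "payload": {
  "motion": [
    [[0,0,0,0,0,0.008,-1],[0,0,0,0,0,0.016,-1],[0,0,0,0,0,0.024,-1],[0,0,0,0,0,0.032,-1],[0,0,0,0,0,0.034,-1],[0,0,0,0,0,0.034,-1]]
  ],
  "grip_force": 55
}}

```text
time: 8.05
tool_pos: [0.4638, -0.1392, 0.106]
tool_rot: [3.141, 0.0, 1.434]
contact_force: [1.6, -0.6, -1.5]
opening: 0.0096
```

```bash
python3 -c "
from h import *
c=look('w8')
W=pts(c)
for v in range(206,240,2): print(v,W[v,318:322:2].round(4).tolist())"
```

```text
8.1 [ 0.4637 -0.1392  0.1059] [3.1413e+00 1.0000e-04 1.4338e+00] 0.010164019557210005 [ 1.62 -0.54 -2.57] [-0.336 -0.185  0.048]
206 [[0.467, -0.1139, 0.0934], [0.4681, -0.1143, 0.0927]]
208 [[0.4668, -0.1153, 0.0929], [0.4679, -0.1155, 0.0928]]
210 [[0.4667, -0.116, 0.0942], [0.4677, -0.1167, 0.0927]]
212 [[0.4664, -0.118, 0.0922], [0.4676, -0.118, 0.0926]]
214 [[0.4663, -0.1189, 0.093], [0.4674, -0.1191, 0.0931]]
216 [[0.4661, -0.12, 0.0934], [0.4672, -0.1204, 0.0929]]
218 [[0.4659, -0.1213, 0.0934], [0.4671, -0.1214, 0.0936]]
220 [[0.4657, -0.1229, 0.0926], [0.467, -0.1224, 0.094]]
222 [[0.4656, -0.1238, 0.0933], [0.4667, -0.1242, 0.0929]]
224 [[0.4653, -0.1257, 0.0919], [0.4665, -0.126, 0.0915]]
226 [[0.4646, -0.1306, 0.0831], [0.4658, -0.1308, 0.0832]]
228 [[0.4645, -0.1316, 0.0841], [0.4657, -0.1319, 0.0836]]
230 [[0.4642, -0.1332, 0.0835], [0.4655, -0.1333, 0.0835]]
232 [[0.4648, -0.1293, 0.0953], [0.4661, -0.1287, 0.0972]]
234 [[0.4648, -0.1293, 0.0983], [0.466, -0.1293, 0.0986]]
236 [[0.466, -0.1211, 0.119], [0.4669, -0.122, 0.1172]]
238 [[0.466, -0.1211, 0.1213], [0.467, -0.1212, 0.1215]]
```

View pics/w8z.png

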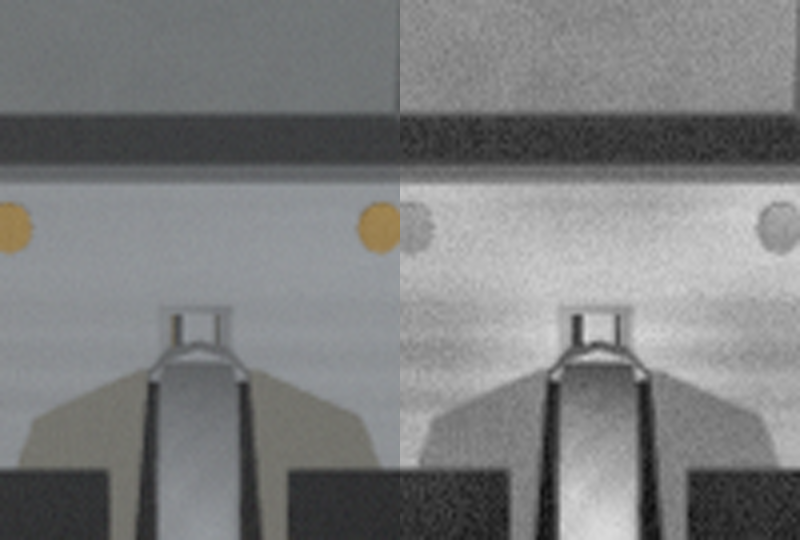

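The depth map puts the bit top at 83.5 mm, which matches a fully home key. I'll press a little further to confirm the collar is in contact.

>>> {"api": "arm_command", "payload": {
  "motion": [
    [[0,0,0,0,0,0.002,-1],[0,0,0,0,0,0.004,-1],[0,0,0,0,0,0.004,-1],[0,0,0,0,0,0.004,-1]]
  ]
}}

```text
time: 8.5
tool_pos: [0.4638, -0.1392, 0.1054]
tool_rot: [3.141, 0.0, 1.434]
contact_force: [-1.4, -0.6, 5.6]
opening: 0.0095
```

```bash
python3 -c "
from h import *
s=state();print(s)"
```

```text
{'time': 8.5, 'qpos': array([-4.50020461e-01,  4.08608636e-01,  1.80193965e+00, -4.50643461e-05,
        9.30298371e-01, -3.12972525e-01]), 'qvel': array([-1.15454758e-03,  3.79058449e-04,  2.70790060e-03, -6.76965447e-05,
        4.89095150e-04, -2.73327407e-04]), 'joint_efforts': array([ 4.77913208e-01, -3.88851464e+01, -1.81259054e+01,  3.49999862e-01,
       -1.09588746e-01,  1.69138293e-03]), 'tool_pos': array([ 0.46376207, -0.13919951,  0.10542174]), 'tool_rot': array([3.14089403e+00, 2.64079852e-04, 1.43377521e+00]), 'contact_force': array([-1.38906247, -0.60599531,  5.59597486]), 'torque': array([-0.22802917,  0.21444984, -0.03802752]), 'opening': 0.009491411393324305}
```

The collar is on the face with about 6 N of push. Turning clockwise (positive about the tool's z), with small shifts so the rotation is about the key axis, which sits about 1.4 mm and 0.4 mm from the TCP.

>>> {"api": "arm_command", "payload": {
  "motion": [
    [[0,0,0.08,0.0003,-0.0006,0,-1],[0,0,0.17,0.0006,-0.0012,0,-1],[0,0,0.25,0.001,-0.0017,0,-1],[0,0,0.33,0.0014,-0.0021,0,-1],[0,0,0.42,0.0018,-0.0026,0,-1],[0,0,0.5,0.0023,-0.003,0,-1],[0,0,0.5,0.0023,-0.003,0,-1]]
  ]
}}

```text
time: 9.2
tool_pos: [0.4629, -0.1387, 0.1054]
tool_rot: [3.141, 0.0, 0.645]
contact_force: [-1.4, -2.2, 5.1]
opening: 0.0096
```

```bash
python3 -c "
from h import *
c=look('w9')
t=snap('top','t9');cv2.imwrite('pics/t9z.png',cv2.resize(t['image'][155:235,315:405,::-1],None,fx=6,fy=6,interpolation=cv2.INTER_CUBIC))"
```

```text
9.25 [ 0.4629 -0.1387  0.1054] [3.1405e+00 1.0000e-04 6.4780e-01] 0.009855025497262613 [-2.   -2.19  5.21] [-0.478  0.437  0.03 ]
```

View pics/w9.png

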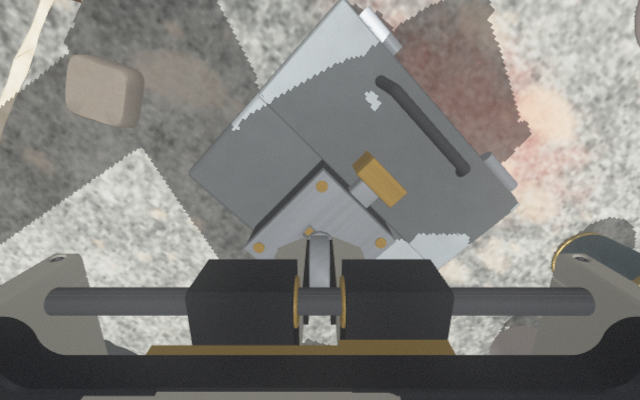

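>>> {"api": "arm_command", "payload": {
  "motion": [
    [[0,0,0.09,0.0003,-0.0006,0,-1],[0,0,0.18,0.0006,-0.0012,0,-1],[0,0,0.27,0.001,-0.0017,0,-1],[0,0,0.36,0.0015,-0.0022,0,-1],[0,0,0.44,0.002,-0.0027,0,-1],[0,0,0.46,0.0021,-0.0028,0,-1],[0,0,0.46,0.0021,-0.0028,0,-1]]
  ]
}}

```text
time: 10.0
tool_pos: [0.4628, -0.1381, 0.1054]
tool_rot: [3.14, -0.0, -0.075]
contact_force: [-2.7, -3.5, 5.4]
opening: 0.0097
```

```bash
python3 -c "
from h import *
c=look('w10')
W=pts(c)
for v in range(226,240,2): print(v,W[v,318:322:2].round(4).tolist())"
```

```text
10.05 [ 0.4628 -0.1381  0.1054] [ 3.1399e+00 -5.0000e-04 -7.4000e-02] 0.00971984387717837 [-1.79 -4.45  4.75] [-0.853  0.544  0.041]
226 [[0.4757, -0.138, 0.0929], [0.4757, -0.1391, 0.0931]]
228 [[0.4746, -0.1379, 0.0932], [0.4749, -0.1391, 0.0941]]
230 [[0.4737, -0.1378, 0.0942], [0.473, -0.1389, 0.0929]]
232 [[0.473, -0.1378, 0.0956], [0.4733, -0.139, 0.0964]]
234 [[0.4725, -0.1377, 0.0973], [0.4728, -0.1389, 0.0982]]
236 [[0.4799, -0.1383, 0.1161], [0.4803, -0.1394, 0.1172]]
238 [[0.4811, -0.1384, 0.121], [0.481, -0.1394, 0.121]]
```

View pics/w10.png

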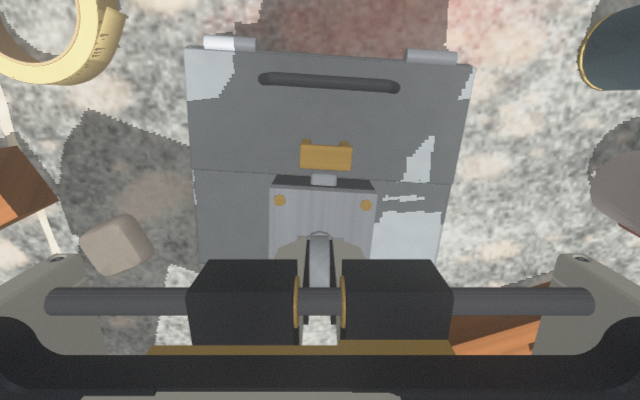

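```bash
python3 -c "
from h import *
a=pickle.load(open('w10.pkl','rb'))['image'][130:250,250:400,::-1]
cv2.imwrite('pics/w10z.png',cv2.resize(a,None,fx=5,fy=5,interpolation=cv2.INTER_CUBIC))
W=pts(pickle.load(open('w10.pkl','rb')))
for v in range(160,200,2): print(v,W[v,324].round(4))
W=pts(pickle.load(open('w4.pkl','rb')))
for u in range(352,392,2): print(u,W[196,u].round(4))
"
```

```text
160 [ 0.5139 -0.1443  0.0877]
162 [ 0.5129 -0.1442  0.0882]
164 [ 0.5117 -0.1441  0.0879]
166 [ 0.5105 -0.144   0.0878]
168 [ 0.5093 -0.144   0.0875]
170 [ 0.5024 -0.1439  0.0623]
172 [ 0.5042 -0.1438  0.0759]
174 [ 0.5041 -0.1437  0.0808]
176 [ 0.5028 -0.1436  0.0805]
178 [ 0.5018 -0.1435  0.0812]
180 [ 0.5007 -0.1435  0.082 ]
182 [ 0.4994 -0.1434  0.0818]
184 [ 0.4981 -0.1433  0.0816]
186 [ 0.4974 -0.1432  0.0833]
188 [ 0.4971 -0.1431  0.0867]
190 [ 0.4973 -0.1431  0.0916]
192 [ 0.4966 -0.143   0.0932]
194 [ 0.4955 -0.1429  0.0936]
196 [ 0.4943 -0.1428  0.0937]
198 [ 0.4927 -0.1427  0.0923]
352 [ 0.4915 -0.1374  0.0938]
354 [ 0.4932 -0.1376  0.0939]
356 [ 0.495  -0.138   0.0934]
358 [ 0.4968 -0.1383  0.0932]
360 [ 0.4997 -0.1426  0.0807]
362 [ 0.5016 -0.1431  0.0798]
364 [ 0.5032 -0.1425  0.0822]
366 [ 0.5053 -0.1434  0.0802]
368 [ 0.5069 -0.1431  0.0819]
370 [ 0.5089 -0.1439  0.0802]
372 [ 0.5096 -0.1413  0.0887]
374 [ 0.5115 -0.1417  0.0879]
376 [ 0.5132 -0.1418  0.0884]
378 [ 0.515  -0.1421  0.0881]
380 [ 0.5169 -0.1426  0.0874]
382 [ 0.5186 -0.1427  0.0879]
384 [ 0.5202 -0.1425  0.089 ]
386 [ 0.5221 -0.1431  0.0879]
388 [ 0.529  -0.1522  0.0616]
390 [ 0.5308 -0.1523  0.0621]
```

View pics/w10z.png

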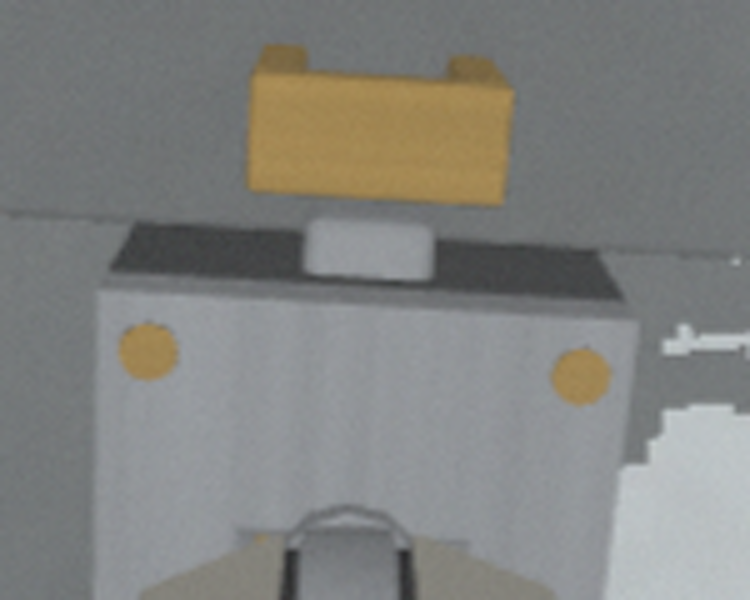

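The bolt end, at zoom px (368,220), is now clear of the brass keeper. I'll nudge slightly further towards the stop and check that it holds.

>>> {"api": "arm_command", "payload": {
  "motion": [
    [[0,0,0.015,0,-0.0002,0,-1],[0,0,0.03,0,-0.0002,0,-1],[0,0,0.03,0,-0.0002,0,-1],[0,0,0.03,0,-0.0002,0,-1],[0,0,0.03,0,-0.0002,0,-1]]
  ]
}}

```text
time: 10.55
tool_pos: [0.4628, -0.1381, 0.1054]
tool_rot: [3.14, -0.001, -0.12]
contact_force: [-2.3, -5.1, 6.0]
opening: 0.0098
```

```bash
python3 -c "
from h import *
c=look('w11')
W=pts(c)
for v in range(166,188,2): print(v,W[v,324].round(4))
print([x['tool_rot'][2] for x in [state()]],[state()['torque'] for i in range(3)])
cv2.imwrite('pics/w11z.png',cv2.resize(c['image'][130:250,250:400,::-1],None,fx=5,fy=5,interpolation=cv2.INTER_CUBIC))
t=snap('top','t11')
"
```

```text
10.6 [ 0.4628 -0.1381  0.1054] [ 3.1397e+00 -5.0000e-04 -1.2030e-01] 0.009634978169370777 [-1.86 -4.86  4.71] [-0.877  0.6    0.241]
166 [ 0.5102 -0.1462  0.0882]
168 [ 0.5091 -0.1461  0.0882]
170 [ 0.5021 -0.1457  0.0621]
172 [ 0.5038 -0.1456  0.0753]
174 [ 0.5038 -0.1456  0.0807]
176 [ 0.5026 -0.1454  0.0808]
178 [ 0.5015 -0.1453  0.0814]
180 [ 0.5002 -0.1451  0.081 ]
182 [ 0.4992 -0.145   0.0821]
184 [ 0.498  -0.1449  0.0821]
186 [ 0.4969 -0.1447  0.0827]
[np.float64(-0.12027713884968572)] [array([-0.877497  ,  0.59971922,  0.24120735]), array([-0.877497  ,  0.59971922,  0.24120735]), array([-0.877497  ,  0.59971922,  0.24120735])]
```

View pics/w11z.png

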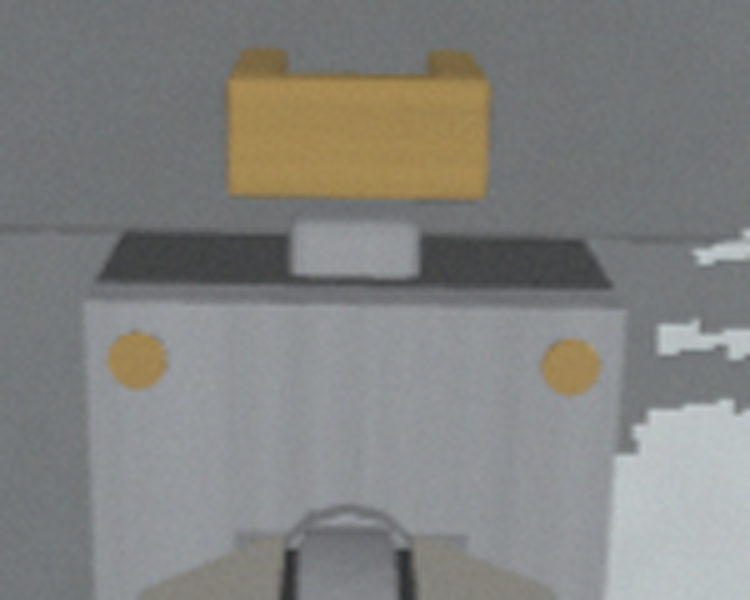

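View pics/t11.png

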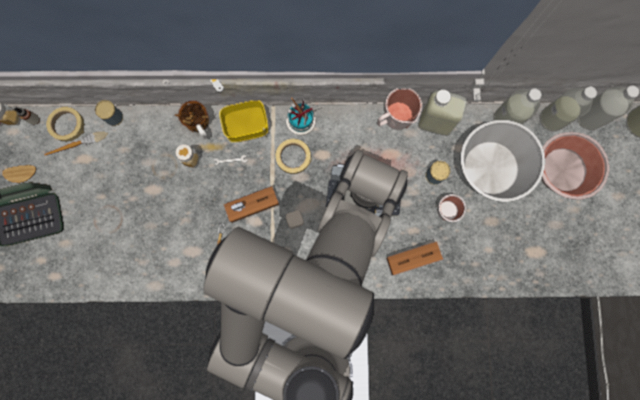

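The moment about vertical rose from 0.04 to 0.24 N m while the bolt stayed put, so the plug is against its stop. In the top view the square key is still in the rack and the bystanders haven't moved. I'll hold briefly, then hand in.

>>> {"api": "arm_command", "payload": {
  "motion": [
    [[0,0,0,0,0,0,-1],[0,0,0,0,0,0,-1],[0,0,0,0,0,0,-1],[0,0,0,0,0,0,-1]]
  ]
}}

```text
time: 11.05
tool_pos: [0.4628, -0.1381, 0.1054]
tool_rot: [3.14, -0.001, -0.12]
contact_force: [-2.1, -4.7, 5.1]
opening: 0.0098
```

```bash
python3 -c "
from h import *
from cell import robot
s=state();print(s['time'],s['tool_pos'],s['tool_rot'],s['contact_force'],s['torque'],s['opening'],abs(s['qvel']).max())
print(robot.hand_in())"
```

```text
11.05 [ 0.46280795 -0.13812286  0.10543133] [ 3.13970292e+00 -5.56439726e-04 -1.20367839e-01] [-2.08288765 -4.73690938  5.10236442] [-0.89692916  0.58634156  0.28154897] 0.009754411370008797 0.0013815175225242763
the job is handed in; nothing more can be done
None
```

I took the round-headed key out of the far rack, pushed it home past the pins and turned it clockwise to the stop. I handed in at 11.05 s with the key still held turned in the lock. The interface gave no verdict, so what follows rests on my own checks.

- **Home:** the bit top measured 83.5 mm, which puts the tip about 21.5 mm deep. The collar was resting on the face with about 5 N of push.
- **Turn:** the gripper turned 1.55 rad. The moment about vertical rose from 0.04 to about 0.25 N m over the last nudge while the bolt stayed still, which I took as the stop. The plug angle itself can't be read directly.
- **Bolt:** in the wrist view the bolt end is clear of the brass keeper.
- **Still and held:** joint speeds were near zero, the opening was 9.8 mm on the key head, and the fingertips were about 11 mm above the lock face.
- **Rest of the bench:** in the last top view the square key was still in its slot and I saw no bystander moved, judged by eye.

A steady side force of about 5 N remained on the key, so the turn was slightly off its axis. Position readings also jittered by around 1 mm, so I corrected the alignment from the wrist camera instead.

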